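Hang the hand tamper on the retracting hook

ROBOT

A 6-joint arm with a two-finger parallel gripper is mounted at the origin on a cart in front of the work surface, level with it; the furniture and walls round the work are solid. World frame = base frame: x ahead of the robot, y to its left, z up, the work surface at z = 0. Lengths are in m, angles in rad, forces in N, time in s.
With the tool pointing down it reaches from about 0.35 to 0.775 m from the base axis. Payload 5.5 kg.
Tool frame: the origin (TCP) lies at the very end of the fingers, on their centre line; the grasp point (between the pads) lies 19 mm behind it; z points along the fingers, x is the direction in which the jaws open and shut, and the axes are right-handed (so a half turn about z gives the same grasp; the last joint's range is limited). The gripper opens to 85 mm and grips with 20 to 120 N. Pads are 22 mm wide; open, the fingers measure 114 mm over their backs; the gripper's body (76 mm by 85 mm) begins 54 mm behind the grasp point. The pads swing forward as they close: fully open they stand 13 mm farther back than shut.
Start: joints at [-1.366, 0.313, 0.046, 1.304, 0, 1.431], TCP at [0.194, -0.541, 0.231] pointing down, gripper open.
Joint ranges: [-2.76, 2.76], [-0.86, 1.69], [-1.03, 1.26], [-2.2, 2.34], [-1.47, 1.5], [-3.14, 3.14]. Speed limits (rad/s): [2.57, 2.57, 3.14, 3.14, 3.14, 3.14].

INTERFACE

Orientations are given as a unit quaternion [w, x, y, z].
In Python, from workcell import monitor, eyes, ticket gives the robot as it stands.
- The arm moves only by the tool send_rows, never from a script. Its argument "targets" is a list of rows, each a list of 5 numbers: the shift along the world's x, y, z in m, then the turn about the world's z in degrees, then the closure in counts, from 0 (fully open) to 255 (shut). A call has 1 to 12 rows; each row shifts and turns the commanded pose from where the row before left it; what a row does not reach is not made up. A row lasts 1/10 s, in which the tool goes at most 50 mm and 8.59 degrees, less where a joint would pass 70% of its speed; a pose out of reach is approached as far as the arm can. A call is refused whole if a number of a shift passes 0.05 or a number of a turn 8.59, either way. A call with a gripper value outside its range is refused whole. The fingers move at their own pace and stop on an object; "newtons" is the grip in N (left out, the last holds). Time passes only in rows, so rows that do not move let the fingers close. It gives the time, the measured TCP pose, the force and the opening at its end, in the units of the state.
- monitor.get_state(): the state, without advancing time (a new reading comes with each control period).
- eyes.read_camera(name): name is "scene" or "side" or "wrist"; returns a dict with "img" (480x640x3 uint8, red, green, blue), "z_map" (480x640 float32, m along the optical axis (not along the pixel's ray), 0 where there is no reading), "camera_matrix" (3x3 intrinsics, pixels), "pose" (4x4, takes a point from camera to world coordinates); the wrist camera has in their place "T_tool_cam" (4x4, takes a point from camera to tool coordinates, whose origin is the TCP and whose axes are the tool frame's). Camera axes: x right, y down, z forward; pixel columns grow to the right and rows downward; lengths in m; the calibration is good to about 2 mm. A picture is of the moment at which its call begins: read the wrist's pose just before it.
- ticket.hand_in(): hands the job in, once; it reports no verdict.
Trained networks look in the newest picture that a camera, given by its name, has taken for a name from the list of things; names that differ only in an ending like _2 or _b are one class to them, and where a whole thing is asked for, a point or a joint stands for the part that bears it (a point fixed in the world has none). Each returns a list of dicts, best first, with "conf" (0 to 1); they miss things now and then, are a little off and sometimes report something else, mostly with a low value. They report only what shows in the picture. A call takes as long as a camera call. They do not tell look-alikes from the thing itself.
- eyes.spot_in(name, camera): "xyz" ([x, y, z] in m, in world coordinates, good to about 4 mm: the middle of the surface that is visible of it).
- eyes.tip_of(name, camera): "xyz" ([x, y, z] in m, in world coordinates, good to about 4 mm: a listed point, or the origin of a listed thing).
The state is a dict: "clock": time; "joint_pos": joint angles; "qvel": joint speeds; "tau": joint torques, N m; "tcp_pos": TCP position; "orientation": TCP orientation; "wrist_force": force on the tool from outside, world axes, zero at the start; "ft_torque": the same for the moment, N m; "finger_gap": finger opening in m.
Only numpy, scipy, OpenCV 4.12 (cv2) and the standard library are available. Lean on these libraries where they do the work, as an engineer would, in place of code of your own. Each camera call takes 0.05 s, during which the arm holds its last target.

TASK

Stand the tipped-over hand tamper upright in the empty yellow square in the middle of the lane, between its neighbours and with its bail turned so that the hook can pass through it from the side, and let go of it. Then pull the sprung hook down by its red knob, swing it over, put the hook under the tamper's bail from the side and let it rise, so that the tamper is left hanging from the hook, clear of the lane. Leave the brass weight and the tin standing where they are.

Things in the scene. Friction and masses are not known exactly. Their poses are not given: they have to be found in the camera images.
- tamper: steel hand tamper, 135 mm tall, about 0.3 kg: a square foot 50 x 50 x 12 mm at the bottom, a shaft of 16 to 19 mm diameter, a yellow ball of 24 mm diameter, and on top of it a bail, a flat arch of 6 mm round steel bar. It starts lying on the table, its bail's plane upright. Origin at the centre of the foot's underside, z along the shaft from the foot to the bail, x along the bail's top bar (the bail's plane is x-z), y across the bail.
- ball (a point): centre of the yellow ball, 90 mm above the foot's underside, axes as the tamper's: grip it across y. Lifted, the tamper swings down about the grip but may stay leaning up to 0.5 rad; lowering the ball to 90 mm above the board (pressing 5 to 20 N) rights it on its flat foot. Upright, the bail stands between the fingers, its top 44 mm above the ball's centre.
- bail (a point): middle of the bail's top bar (6 mm thick, 131 mm above the foot's underside), axes as the tamper's. The window below it, through which the hook must pass along the tamper's y, is 26 mm high down to the top of the ball and 32 mm wide along x.
- post (a point): axis of the hook stand's fixed upright post, at table height; z up. The post carries a blue head (64 mm diameter, top at 360 mm). The stand's -x direction points from the post to the middle of the lane; the lane runs along the stand's y: a black rubber board 100 x 280 x 6 mm, its centre 180 mm from the post.
- place (a point): centre of the empty yellow square (68 mm) in the middle of the lane, on the board's top face (6 mm above the table), axes as the stand's. The two neighbours' white squares are 85 mm to either side along y.
- swing (a joint): angle (rad) of the hook's arm about the post: 0 when the arm points along the stand's -x, the hook then being right above the yellow square; grows as the hook swings towards the stand's +y (clockwise seen from above). Free from -0.5 to 1.4, light friction: it stays where it is left. It starts at 0.75 to 1.1.
- pull (a joint): how far (m) the hook's arm has been pulled straight down along the post: 0 at the top, where a spring holds it, to 0.12. The spring pulls up with about 5.5 N at the top and 7.5 N at the bottom; a brake resists quick movement with 25 N per m/s.
- hook_knob (a point): centre of the grip on the red knob (22 mm diameter, 24 mm tall there; rounded top 15 mm above this point) that stands upright on the end of the arm, 180 mm from the post's axis, 288 mm above the table when the hook is up. The arm, a 14 mm round bar, runs from the post to the knob 32 mm below this point; the knob is round, so a hand may turn about it.
- hook (a point): lowest point of the centre line of the J-shaped hook (5 mm wire) below the knob, 77 mm below hook_knob, 211 mm above the table when up; axes x and y turn with the arm and are the stand's when swing = 0. The hook lies in its own y-z plane: shank at +8 mm y, point at -8 mm y, so it goes under a bar point first when swing decreases. Underside 2.5 mm below this point, tip 12.5 mm above it. A bar hanging in it has its centre 5.5 mm above this point.
- brass_weight: brass weight, 29 mm diameter, 50 mm tall, standing in one of the two outer places of the lane; origin at the centre of its underside
- tin: round metal moisture tin, 58 mm diameter, 35 mm tall, standing in the other outer place; origin at the centre of its underside
Things that resemble listed ones, but are neither listed nor needed, are in the scene too. There is more than one size of the brass_weight; the job needs the smallest.

How it is judged:
On the way, in this order (a step that is already met when the one before it is completed fails the run):
1. the tamper stands upright on the yellow square (within 15 mm of its centre), let go (distance between tamper and place below 0.015 m and angle between tamper's own z axis and vertical below 0.08 rad and contact force between the fingers and tamper below 0.05 N and linear speed of tamper below 0.02 m/s), for 0.3 s.
2. the hook is pulled down (by at least 70 mm) and is under the bail, while the tamper stands (value of joint pull above 0.07 m and distance between hook and bail below 0.025 m and distance between tamper and place below 0.03 m and angle between tamper's own z axis and vertical below 0.3 rad).
At the end, for the whole second after the job is handed in: the tamper hangs by its bail from the hook (bar's middle within 15 mm of the hook's lowest point, hook carrying it), upright within 20 degrees, practically still (under 80 mm/s), its foot at least 40 mm above the table; the brass weight and the tin still stand within 20 mm of where they were (distance between hook and bail below 0.015 m and height (world z) of tamper above 0.04 m and contact force between tamper and pull above 1 N and angle between tamper's own z axis and vertical below 0.35 rad and linear speed of tamper below 0.08 m/s and angle between each of brass_weight, tin's own z axis and vertical below 0.1 rad and distance of each of brass_weight, tin from where it was at the start of the episode below 0.02 m); the robot touches nothing.
It fails at once if the brass weight or the tin is knocked over or shoved more than 30 mm (angle between any of brass_weight, tin's own z axis and vertical above 0.5 rad or distance of any of brass_weight, tin from where it was at the start of the episode above 0.03 m).
It also fails if it takes over 72 s, if anything falls off the work surface, if the arm or the gripper's body presses on something with over 40 N, if the wrist force passes 120 N, or if a joint passes its speed limit or range.

## Working session

There is one attempt and no reset: what is moved stays moved. The work goes in short steps, Python scripts to look and compute and a tool call to move; the robot and the scene stay as the last step left them, time stands still between calls to the robot, and variables do not carry over. Pictures are saved under pics/ and viewed, and the job is handed in when it is done.

Besides the shell and the picture viewer there is one more tool, called after "Request:" as name(argument=value, ...), one argument or row to a line, values as JSON. send_rows: Moves the arm, as the interface text tells. Its arguments: {"type":"object","properties":{"targets":{"type":"array"},"newtons":{"type":"number"}},"required":["targets"]}

```bash
mkdir -p pics; cat > h.py <<'E'
import numpy as np, cv2
from workcell import monitor, eyes, ticket
def save(n,c):
    r=eyes.read_camera(c); cv2.imwrite(f'pics/{n}.png',r['img'][:,:,::-1]); return r
def world(r,u,v,pose=None):
    z=r['z_map'][int(v),int(u)]; K=r['camera_matrix']
    p=np.array([(u-K[0,2])*z/K[0,0],(v-K[1,2])*z/K[1,1],z,1]); return ((pose if pose is not None else r['pose'])@p)[:3]
def proj(r,p):
    q=np.linalg.inv(r['pose'])@np.append(p,1); K=r['camera_matrix']; return (K@(q[:3]/q[2]))[:2]
E
python3 - <<'E'
from h import *
np.set_printoptions(precision=4,suppress=True)
for c in ['scene','side']:
    r=save('a_'+c,c); np.savez('pics/a_'+c+'.npz',**{k:v for k,v in r.items()})
    print(c,r['pose'][:3,3])
    for n in ['tamper','ball','bail','place','post','hook_knob','hook','brass_weight','tin']:
        try: print(n,[(np.round(d['xyz'],3).tolist(),round(d['conf'],2)) for d in eyes.tip_of(n,c)][:4])
        except Exception as e: print(n,e)
print(monitor.get_state())
E
```

```text
scene [0.0754 0.4416 0.8613]
tamper [([0.502, -0.191, 0.024], 0.9)]
ball [([0.592, -0.229, 0.024], 0.71)]
bail [([0.631, -0.245, 0.026], 0.77), ([0.59, -0.232, 0.022], 0.37)]
place [([0.524, 0.182, 0.007], 0.63), ([0.514, 0.097, 0.006], 0.29)]
post [([0.702, 0.159, 0.004], 0.7)]
hook_knob [([0.6, 0.311, 0.285], 0.8)]
hook [([0.604, 0.308, 0.214], 0.8)]
brass_weight [([0.368, 0.055, 0.001], 0.94), ([0.482, -0.013, -0.001], 0.7), ([0.515, 0.097, 0.006], 0.51)]
tin [([0.536, 0.275, 0.008], 0.81)]
side [0.1278 0.714  0.8152]
tamper [([0.509, -0.198, 0.026], 0.76)]
ball [([0.59, -0.227, 0.022], 0.88)]
bail [([0.625, -0.245, 0.021], 0.6)]
place [([0.522, 0.182, 0.005], 0.56)]
post [([0.698, 0.156, -0.001], 0.56)]
hook_knob [([0.604, 0.312, 0.286], 0.58)]
hook [([0.606, 0.313, 0.212], 0.94)]
brass_weight [([0.485, -0.012, 0.001], 0.92), ([0.512, 0.102, 0.007], 0.74), ([0.369, 0.058, -0.005], 0.63)]
tin []
{'clock': 1.0, 'joint_pos': array([-1.3656,  0.3132,  0.0461,  1.3036,  0.    ,  1.4312]), 'qvel': array([ 0.0027,  0.0022,  0.0002, -0.001 , -0.0001,  0.0009]), 'tau': array([  0.0001, -48.047 ,  29.8822,   0.0002,   0.    ,   0.    ]), 'tcp_pos': array([ 0.1944, -0.5412,  0.2313]), 'orientation': array([ 0.    ,  0.8179, -0.5753,  0.    ]), 'wrist_force': array([ 0.2951,  0.1807, -0.2779]), 'ft_torque': array([0.0127, 0.0675, 0.0597]), 'finger_gap': 0.08529668994869496}
```

View pics/a_scene.png

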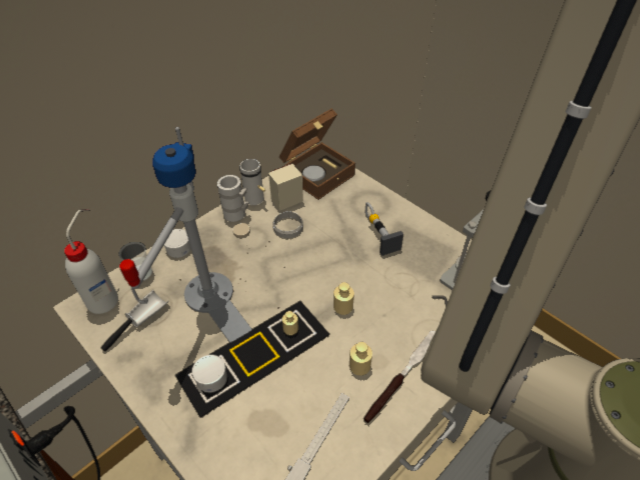

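View pics/a_side.png

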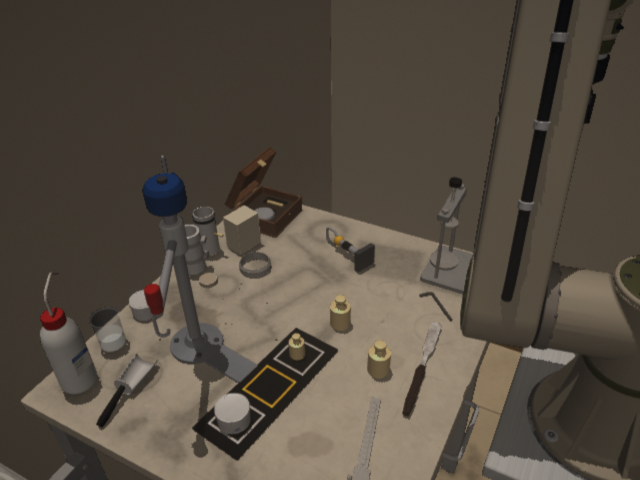

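```bash
python3 - <<'E'
from h import *
np.set_printoptions(precision=4,suppress=True)
for c in ['scene','side']:
    r=dict(np.load('pics/a_'+c+'.npz'))
    img=r['img'].astype(int); Z=r['z_map'];K=r['camera_matrix']
    v,u=np.mgrid[:480,:640]
    P=np.stack([(u-K[0,2])*Z/K[0,0],(v-K[1,2])*Z/K[1,1],Z,np.ones_like(Z)],-1)@r['pose'].T
    P=P[...,:3]
    hsv=cv2.cvtColor(r['img'],cv2.COLOR_RGB2HSV)
    ye=(hsv[...,1]>150)&(hsv[...,0]>15)&(hsv[...,0]<35)&(hsv[...,2]>80)&(abs(P[...,2]-0.006)<0.008)&(np.hypot(P[...,0]-.523,P[...,1]-.182)<.06)
    q=P[ye][:,:2].astype(np.float32); print(c,'sq',len(q),cv2.minAreaRect(q))
    bl=(img.sum(-1)<110)&(abs(P[...,2]-0.006)<0.008)&(np.hypot(P[...,0]-.523,P[...,1]-.182)<.17)
    q=P[bl][:,:2].astype(np.float32); print('board',len(q),cv2.minAreaRect(q))
    m=(P[...,2]>0.012)&(P[...,2]<.07)&(P[...,0]>.46)&(P[...,0]<.66)&(abs(P[...,1]+.22)<.07)
    q=P[m]; print('tamper',len(q)); 
    s=q[q[:,2]<.04]; sh=s[(s[:,0]>.52)]; cc=sh.mean(0); d=np.linalg.svd(sh-cc)[2][0]; print(cc,d,np.degrees(np.arctan2(d[1],d[0])))
    yb=m&(hsv[...,1]>150)&(hsv[...,0]>15)&(hsv[...,0]<35); print('ball',P[yb].mean(0),yb.sum(),P[yb].max(0),P[yb].min(0))
    red=(hsv[...,1]>180)&((hsv[...,0]<6)|(hsv[...,0]>174))&(P[...,2]>.24)&(np.hypot(P[...,0]-.6,P[...,1]-.31)<.06); print('red',P[red].mean(0),P[red].max(0),P[red].min(0))
    b=(hsv[...,0]>100)&(hsv[...,0]<125)&(hsv[...,1]>150)&(P[...,2]>.34)&(P[...,2]<.375); print('head',P[b].mean(0),P[b].max(0),P[b].min(0))
    print('lookalike', [world(r,*p) for p in ([(455,183),(445,265)] if c=='side' else [(488,200)])])
    t=(P[...,2]>.1)&(P[...,0]>.3)&(P[...,1]<-.15)&(P[...,2]<.4); print(P[t].min(0) if t.any() else None,P[t].max(0) if t.any() else None)
E
```

```text
scene sq 435 ((0.5203912258148193, 0.18172499537467957), (0.07178374379873276, 0.07303162664175034), 80.96807861328125)
board 3811 ((0.5191695094108582, 0.18313853442668915), (0.2758457064628601, 0.09839937835931778), 81.6856460571289)
tamper 616
[ 0.5685 -0.2161  0.0298] [-0.8868  0.4619 -0.0141] 152.4875040473611
ball [ 0.5862 -0.2242  0.0311] 57 [ 0.5955 -0.2152  0.0374] [ 0.5794 -0.2363  0.0201]
red [0.5979 0.3106 0.2906] [0.6128 0.3193 0.3054] [0.5919 0.3003 0.2615]
head [0.688  0.1607 0.3546] [0.7305 0.1892 0.3621] [0.6656 0.1153 0.34  ]
lookalike [array([0.2405, 0.0308, 0.4809])]
[ 0.3428 -0.8717  0.1   ] [ 0.9363 -0.15    0.4   ]
side sq 380 ((0.5224937796592712, 0.18267515301704407), (0.07200072705745697, 0.07171530276536942), 81.49588012695312)
board 4164 ((0.5730223655700684, 0.17795014381408691), (0.2789687514305115, 0.20423279702663422), 81.97113800048828)
tamper 617
[ 0.572  -0.2138  0.0281] [-0.8679  0.4966 -0.0049] 150.22230779217307
ball [ 0.5891 -0.2214  0.0292] 49 [ 0.5974 -0.2139  0.0353] [ 0.5815 -0.2337  0.0193]
red [0.6012 0.3152 0.297 ] [0.613  0.3225 0.3053] [0.5931 0.3034 0.2648]
head [0.6924 0.1674 0.3567] [0.7241 0.191  0.3614] [0.669  0.1191 0.3423]
lookalike [array([ 0.3531, -0.2545,  0.2227]), array([ 0.3462, -0.2436,  0.0283])]
[ 0.3357 -0.8727  0.1   ] [ 0.9362 -0.15    0.4   ]
```

Request:
send_rows(
  targets=[
    [0.02, 0, 0.04, 8.1, 0],
    [0.02, 0, 0.04, 8.1, 0],
    [0.02, 0, 0.04, 8.1, 0],
    [0.03, 0.01, 0, 8.1, 0],
    [0.03, 0.02, 0, 8.1, 0],
    [0.03, 0.02, 0, 8.1, 0],
    [0.03, 0.02, 0, 8.1, 0],
    [0.03, 0.02, 0, 8.1, 0],
    [0.03, 0.02, 0, 8.1, 0],
    [0.03, 0.03, 0, 8.1, 0],
    [0.03, 0.03, 0, 8.1, 0],
    [0.03, 0.03, 0, 8.1, 0],
  ],
)

```text
clock: 2.2
tcp_pos: [0.5254, -0.34, 0.3513]
orientation: [0.0, 0.972, 0.236, 0.0]
wrist_force: [0.5, -0.7, 0.2]
finger_gap: 0.0851
```

Request:
send_rows(
  targets=[
    [0.02, 0.03, 0, 8.1, 0],
    [0.02, 0.03, 0, 8.1, 0],
    [0.02, 0.03, -0.02, 8.1, 0],
    [0.01, 0.02, -0.03, 8.1, 0],
    [0.0, 0.01, -0.04, 8.1, 0],
    [0, 0, -0.04, 0, 0],
    [0, 0, 0, 0, 0],
  ],
)

```text
clock: 2.9
tcp_pos: [0.5907, -0.2185, 0.2146]
orientation: [-0.006, 0.831, 0.556, -0.003]
wrist_force: [-1.2, -0.5, -0.0]
finger_gap: 0.086
```

```bash
cat >> h.py <<'E'
from scipy.spatial.transform import Rotation as R
def tool():
    s=monitor.get_state(); q=s['orientation']; T=np.eye(4); T[:3,:3]=R.from_quat([q[1],q[2],q[3],q[0]]).as_matrix(); T[:3,3]=s['tcp_pos']; return T
def wrist(n):
    T=tool(); r=save(n,'wrist'); r['pose']=T@r['T_tool_cam']; return r
def cloud(r):
    Z=r['z_map'];K=r['camera_matrix']; v,u=np.mgrid[:480,:640]
    return (np.stack([(u-K[0,2])*Z/K[0,0],(v-K[1,2])*Z/K[1,1],Z,np.ones_like(Z)],-1)@r['pose'].T)[...,:3]
E
python3 - <<'E'
from h import *
np.set_printoptions(precision=4,suppress=True)
r=wrist('w1'); np.savez('pics/w1.npz',**r); T=tool(); print(T, monitor.get_state()['joint_pos'])
for n in ['tamper','ball','bail']: print(n,[(np.round(d['xyz'],3).tolist(),round(d['conf'],2)) for d in eyes.tip_of(n,'wrist')][:3])
E
```

```text
[[ 0.3833  0.9236 -0.0061  0.5924]
 [ 0.9236 -0.3833  0.0032 -0.2199]
 [ 0.0007 -0.0069 -1.      0.2186]
 [ 0.      0.      0.      1.    ]] [-0.4824  0.4359  0.1946  1.3363  0.0001 -0.0891]
tamper [([0.504, -0.192, 0.025], 0.7)]
ball [([0.586, -0.228, 0.02], 0.79)]
bail [([0.625, -0.244, 0.016], 0.62)]
```

View pics/w1.png

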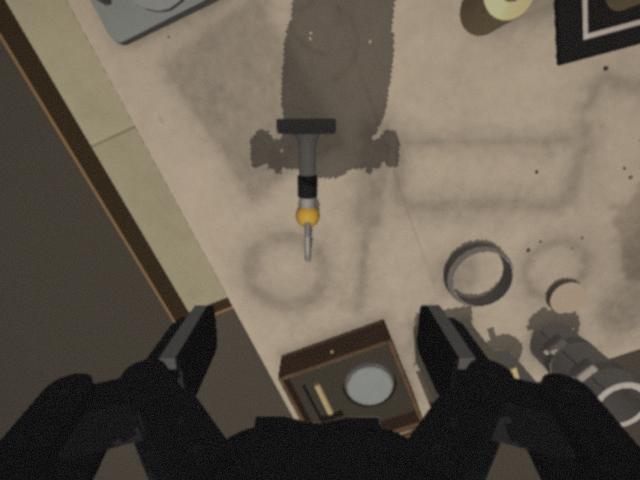

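```bash
python3 - <<'E'
from h import *
np.set_printoptions(precision=4,suppress=True)
r=wrist('w2'); P=cloud(r); T=tool(); print(T[:3,3])
hsv=cv2.cvtColor(r['img'],cv2.COLOR_RGB2HSV)
m=(P[...,2]<.06)&(np.hypot(P[...,0]-.588,P[...,1]+.226)<.05)&(hsv[...,1]>150)&(hsv[...,0]>8)&(hsv[...,0]<35)
v,u=np.nonzero(m); print(len(u),u.mean(),v.mean(),P[m].mean(0),P[m].max(0))
for p in [(306,127),(307,150),(308,240),(308,255),(385,323),(290,360),(480,290)]: print(p,world(r,*p))
t=(P[...,2]>.018)&(P[...,2]<.05)&(np.hypot(P[...,0]-.568,P[...,1]+.218)<.095); q=P[t][:,:2]; c=q.mean(0); d=np.linalg.svd(q-c)[2][0]; print(c,np.degrees(np.arctan2(d[1],d[0]))); print('jaw',np.degrees(np.arctan2(T[1,0],T[0,0])))
E
```

```text
[ 0.5959 -0.2225  0.2246]
273 309.4065934065934 203.75091575091574 [ 0.5878 -0.2276  0.0321] [ 0.5982 -0.2074  0.0355]
(306, 127) [ 0.521  -0.2026  0.0347]
(307, 150) [ 0.5401 -0.2098  0.0323]
(308, 240) [ 0.6178 -0.2415  0.0448]
(308, 255) [ 0.648  -0.2556 -0.001 ]
(385, 323) [ 0.7416 -0.2031  0.0332]
(290, 360) [ 0.74   -0.3152  0.0419]
(480, 290) [ 0.7544 -0.0923  0.0151]
[ 0.5535 -0.2136] -22.650805767019985
jaw 67.40583652876744
```

Request:
send_rows(
  targets=[
    [-0.006, -0.006, -0.045, 0, 0],
    [0, 0, -0.045, 0, 0],
    [0, 0, -0.045, 0, 0],
    [0, 0, -0.03, 0, 0],
    [0, 0, -0.02, 0, 0],
    [0, 0, -0.02, 0, 0],
    [0, 0, -0.01, 0, 0],
    [0, 0, 0, 0, 0],
    [0, 0, 0, 0, 0],
  ],
)

```text
clock: 4.05
tcp_pos: [0.5896, -0.2281, 0.0079]
orientation: [0.001, 0.832, 0.555, 0.001]
wrist_force: [0.0, 0.6, -0.1]
finger_gap: 0.0854
```

```bash
python3 - <<'E'
from h import *
np.set_printoptions(precision=4,suppress=True)
r=wrist('w3'); print(tool()[:3]); P=cloud(r)
for c in ['scene','side']: save('b_'+c,c)
E
```

```text
[[ 0.3836  0.9235  0.0027  0.5897]
 [ 0.9235 -0.3836 -0.0013 -0.228 ]
 [-0.0002  0.003  -1.      0.0081]]
```

View pics/w3.png

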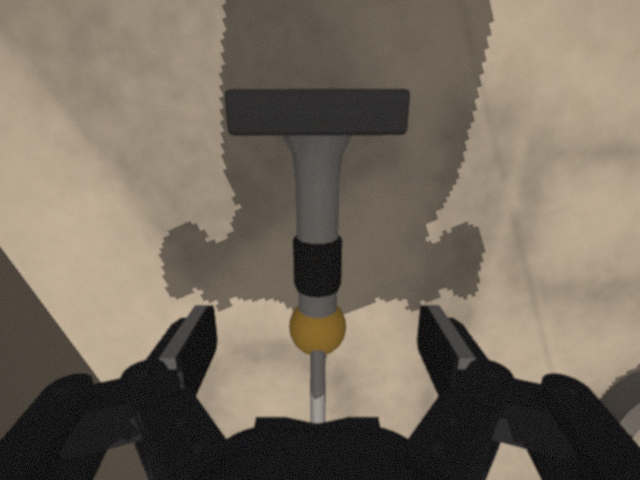

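```bash
python3 - <<'E'
from h import *
np.set_printoptions(precision=4,suppress=True)
r=wrist('w4'); T=tool()
g=(T@np.array([0,0,-.019,1]))[:3]; print('grasp',g,proj(r,g))
P=cloud(r);hsv=cv2.cvtColor(r['img'],cv2.COLOR_RGB2HSV)
m=(P[...,2]<.06)&(P[...,2]>.01)&(np.hypot(P[...,0]-.588,P[...,1]+.226)<.03)&(hsv[...,1]>150)&(hsv[...,0]>8)&(hsv[...,0]<35)
q=P[m]; A=np.c_[2*q,np.ones(len(q))]; s=np.linalg.lstsq(A,(q**2).sum(1),rcond=None)[0]; print(len(q),s[:3],np.sqrt(s[3]+s[:3]@s[:3]), (np.linalg.inv(T)@np.append(s[:3],1)))
E
```

```text
grasp [ 0.5893 -0.2277  0.0268] [318.5317 330.2915]
1682 [ 0.5889 -0.2284  0.0235] 0.011245795980122384 [-0.0008 -0.0001 -0.0158  1.    ]
```

Request:
send_rows(
  newtons=25,
  targets=[
    [0, 0, -0.002, 0, 130],
    [0, 0, 0, 0, 200],
    [0, 0, 0, 0, 255],
    [0, 0, 0, 0, 255],
    [0, 0, 0, 0, 255],
    [0, 0, 0, 0, 255],
    [0, 0, 0, 0, 255],
    [0, 0, 0, 0, 255],
  ],
)

```text
clock: 5.05
tcp_pos: [0.5883, -0.2272, 0.0044]
orientation: [-0.0, 0.832, 0.555, 0.0]
wrist_force: [-0.9, -0.0, 0.6]
finger_gap: 0.0221
```

Request:
send_rows(
  targets=[
    [0, 0, 0.01, 0, 255],
    [0, 0, 0.02, 0, 255],
    [0, 0, 0.03, 0, 255],
    [0, 0, 0.03, 0, 255],
    [0, 0, 0.03, 0, 255],
    [0, 0, 0.03, 0, 255],
    [0, 0, 0.03, 0, 255],
    [0, 0, 0, 0, 255],
    [0, 0, 0, 0, 255],
    [0, 0, 0, 0, 255],
  ],
)

```text
clock: 6.05
tcp_pos: [0.5871, -0.2265, 0.1822]
orientation: [-0.002, 0.832, 0.555, -0.001]
wrist_force: [-0.3, 0.1, -4.8]
finger_gap: 0.0224
```

```bash
python3 - <<'E'
from h import *
np.set_printoptions(precision=4,suppress=True)
wrist('w5');save('c_side','side'); print(monitor.get_state()['joint_pos'])
a=[cv2.imread(f'pics/{n}.png') for n in ['w5','c_side']]
cv2.imwrite('pics/c.png',cv2.resize(np.hstack(a),(800,300)))
cv2.imwrite('pics/c2.png',cv2.resize(a[1][150:350,250:500],(800,600)))
E
```

```text
[-0.4958  0.4394  0.1103  1.2457  0.0001 -0.1023]
```

View pics/c.png

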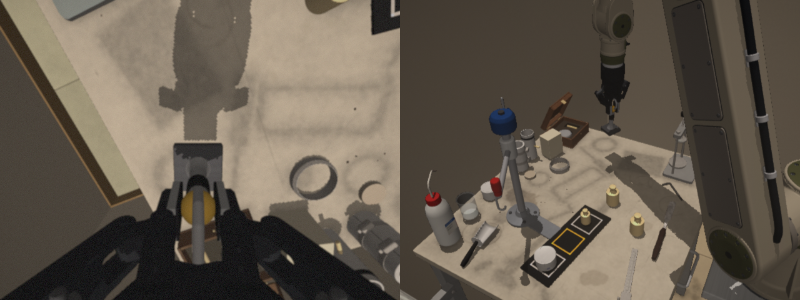

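View pics/c2.png

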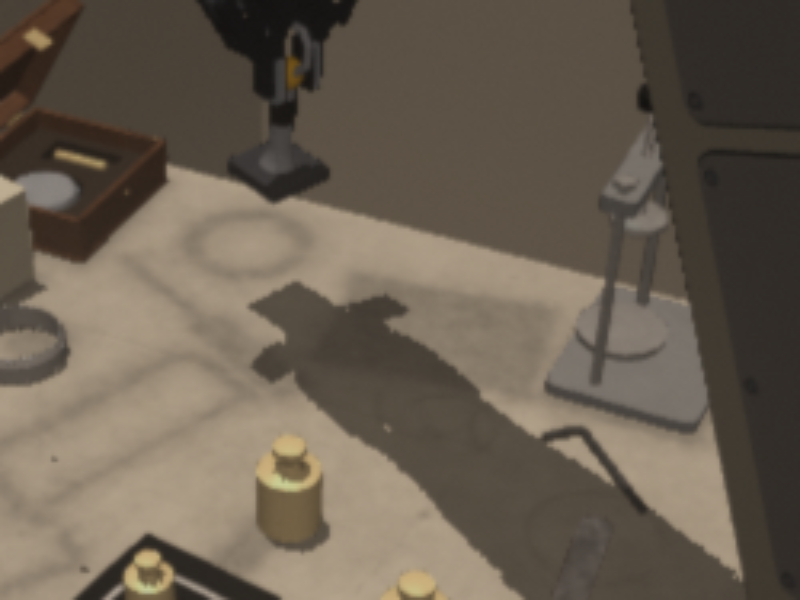

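Request:
send_rows(
  targets=[
    [-0.003, 0.015, 0, 1, 255],
    [-0.006, 0.03, 0, 1.5, 255],
    [-0.006, 0.04, 0, 1.5, 255],
    [-0.006, 0.04, 0, 1.5, 255],
    [-0.006, 0.04, 0, 1.5, 255],
    [-0.006, 0.04, 0, 1.5, 255],
    [-0.006, 0.04, 0, 1.5, 255],
    [-0.006, 0.04, 0, 1.5, 255],
    [-0.006, 0.04, 0, 1.3, 255],
    [-0.006, 0.04, 0, 1.3, 255],
    [-0.006, 0.03, 0, 0, 255],
    [-0.004, 0.015, 0, 0, 255],
  ],
)

```text
clock: 7.35
tcp_pos: [0.5193, 0.1859, 0.1837]
orientation: [-0.001, 0.756, 0.655, -0.0]
wrist_force: [-0.9, 0.3, -3.9]
finger_gap: 0.0222
```

Request:
send_rows(
  targets=[
    [0, 0, 0, 0, 255],
    [0, 0, 0, 0, 255],
    [0, 0, 0, 0, 255],
  ],
)

```text
clock: 7.65
tcp_pos: [0.5214, 0.1819, 0.1841]
orientation: [0.0, 0.758, 0.653, -0.0]
wrist_force: [-0.8, 0.8, -3.0]
finger_gap: 0.0223
```

```bash
python3 - <<'E'
from h import *
np.set_printoptions(precision=4,suppress=True)
r=wrist('w6'); T=tool(); print(T[:3,3], np.degrees(np.arctan2(T[1,0],T[0,0])))
g=(T@np.array([0,0,-.019,1]))[:3]; print('grasp',g)
P=cloud(r);hsv=cv2.cvtColor(r['img'],cv2.COLOR_RGB2HSV)
m=(P[...,2]>.15)&(np.hypot(P[...,0]-g[0],P[...,1]-g[1])<.03)&(hsv[...,1]>150)&(hsv[...,0]>8)&(hsv[...,0]<35)
q=P[m]; A=np.c_[2*q,np.ones(len(q))]; s=np.linalg.lstsq(A,(q**2).sum(1),rcond=None)[0]; print(len(q),s[:3],np.sqrt(s[3]+s[:3]@s[:3]), (np.linalg.inv(T)@np.append(s[:3],1)))
ye=(hsv[...,1]>150)&(hsv[...,0]>15)&(hsv[...,0]<35)&(P[...,2]<.02)&(np.hypot(P[...,0]-.523,P[...,1]-.182)<.06)
q=P[ye][:,:2].astype(np.float32); print(len(q),cv2.minAreaRect(q))
for c in ['scene','side']: save('d_'+c,c)
a=[cv2.imread(f'pics/{n}.png') for n in ['w6','d_side']]
cv2.imwrite('pics/d.png',cv2.resize(np.hstack(a),(800,300)))
for c in ['scene','side','wrist']:
  for n in ['tamper','ball','bail']: print(c,n,[(np.round(d['xyz'],3).tolist(),round(d['conf'],2)) for d in eyes.tip_of(n,c)][:2])
E
```

```text
[0.5215 0.1817 0.1842] 81.46920526434673
grasp [0.5215 0.1817 0.2032]
1385 [0.5116 0.1831 0.2217] 0.02026693873093286 [-0.0002 -0.0099 -0.0375  1.    ]
952 ((0.5103904604911804, 0.18445561826229095), (0.06967388093471527, 0.05514471232891083), 81.80467224121094)
scene tamper [([0.529, 0.18, 0.109], 0.93)]
scene ball [([0.527, 0.182, 0.198], 0.98), ([0.537, 0.274, 0.005], 0.32)]
scene bail [([0.527, 0.181, 0.242], 0.68)]
side tamper [([0.531, 0.175, 0.109], 0.94)]
side ball [([0.527, 0.178, 0.201], 0.92)]
side bail [([0.52, 0.184, 0.236], 0.57)]
wrist tamper [([0.532, 0.18, 0.112], 0.87)]
wrist ball [([0.522, 0.18, 0.199], 0.72)]
wrist bail [([0.517, 0.182, 0.236], 0.76)]
```

View pics/d.png

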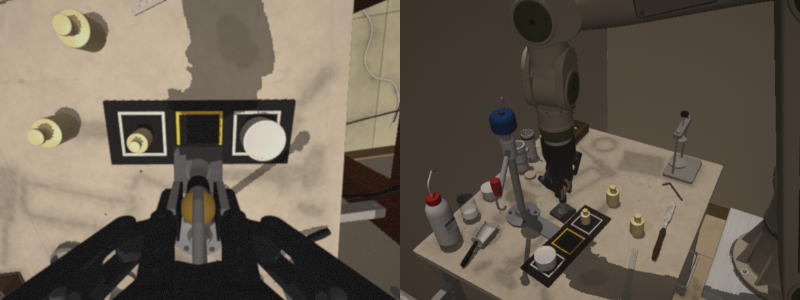

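View pics/d_scene.png

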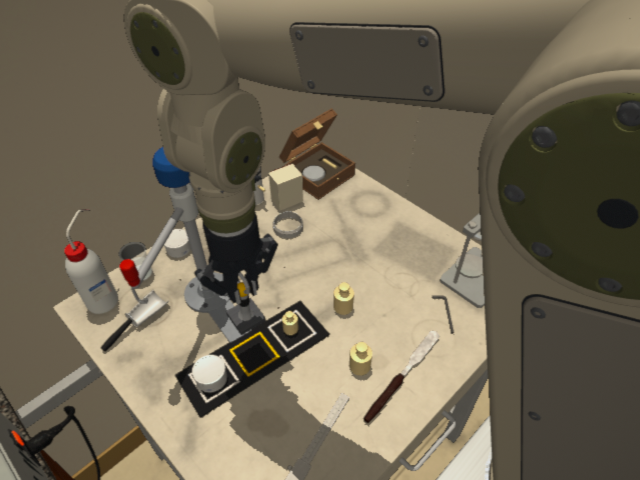

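Request:
send_rows(
  targets=[
    [0, 0, -0.025, 0, 255],
    [0, 0, -0.03, 0, 255],
    [0, 0, -0.025, 0, 255],
    [0, 0, -0.01, 0, 255],
    [0, 0, -0.005, 0, 255],
    [0, 0, -0.002, 0, 255],
    [0, 0, -0.002, 0, 255],
  ],
)

```text
clock: 8.95
tcp_pos: [0.5224, 0.183, 0.0864]
orientation: [0.001, 0.757, 0.653, 0.001]
wrist_force: [0.9, 0.2, -4.2]
finger_gap: 0.0218
```

Request:
send_rows(
  targets=[
    [0, 0, -0.002, 0, 255],
    [0, 0, -0.002, 0, 255],
    [0, 0, 0, 0, 255],
  ],
)

```text
clock: 9.25
tcp_pos: [0.5229, 0.1829, 0.0827]
orientation: [0.001, 0.757, 0.653, 0.002]
wrist_force: [0.7, 0.2, 2.9]
finger_gap: 0.0221
```

Request:
send_rows(
  targets=[
    [0, 0, -0.001, 0, 255],
    [0, 0, -0.001, 0, 255],
    [0, 0, 0, 0, 255],
  ],
)

```text
clock: 9.55
tcp_pos: [0.5247, 0.1828, 0.0822]
orientation: [0.002, 0.757, 0.653, 0.003]
wrist_force: [2.2, -1.1, 10.8]
finger_gap: 0.0222
```

Request:
send_rows(
  targets=[
    [0, 0, -0.001, 0, 255],
    [0, 0, -0.001, 0, 255],
    [0, 0, 0, 0, 255],
  ],
)

```text
clock: 9.85
tcp_pos: [0.5265, 0.1827, 0.0817]
orientation: [0.004, 0.757, 0.653, 0.004]
wrist_force: [2.4, -3.4, 15.1]
finger_gap: 0.022
```

```bash
cat > v.py <<'E'
from h import *
import sys
np.set_printoptions(precision=4,suppress=True)
n=sys.argv[1]; W=sys.argv[2:] or ['tamper','ball','bail']
for c in ['scene','side']: save(f'{n}_{c}',c)
wrist(n+'_w')
a=[cv2.imread(f'pics/{n}_{c}.png') for c in ['side','scene','w']]
cv2.imwrite(f'pics/{n}.png',np.hstack([cv2.resize(a[0][240:460,170:390],(400,400)),cv2.resize(a[1][220:440,140:360],(400,400))]))
for c in ['scene','side','wrist']:
  for k in W: print(c,k,[(np.round(d['xyz'],3).tolist(),round(d['conf'],2)) for d in eyes.tip_of(k,c)][:2])
E
python3 v.py e
```

```text
scene tamper [([0.531, 0.185, 0.008], 0.63)]
scene ball [([0.602, 0.311, 0.287], 0.34)]
scene bail [([0.532, 0.183, 0.138], 0.66)]
side tamper [([0.533, 0.177, 0.009], 0.83)]
side ball [([0.531, 0.182, 0.098], 0.67)]
side bail [([0.524, 0.181, 0.14], 0.66)]
wrist tamper [([0.534, 0.182, 0.008], 0.91)]
wrist ball [([0.526, 0.182, 0.097], 0.79)]
wrist bail [([0.525, 0.18, 0.135], 0.68)]
```

View pics/e.png

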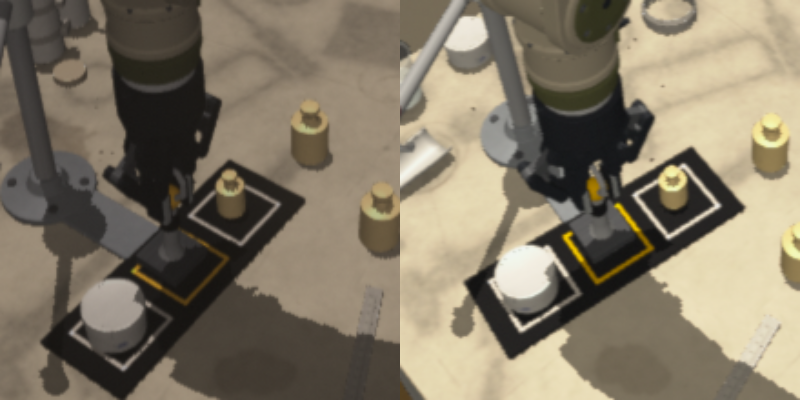

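View pics/e_w.png

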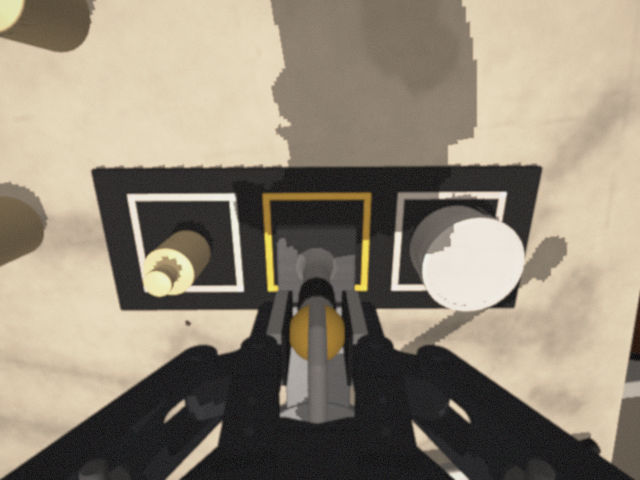

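Request:
send_rows(
  targets=[
    [0, 0, 0.005, 0, 255],
    [0, 0, 0.01, 0, 255],
    [0, 0, 0.005, 0, 255],
    [0, 0, 0, 0, 255],
    [0, 0, 0, 0, 255],
  ],
)

```text
clock: 10.95
tcp_pos: [0.521, 0.1828, 0.097]
orientation: [-0.0, 0.757, 0.653, -0.0]
wrist_force: [-0.1, -1.0, -3.6]
finger_gap: 0.0222
```

```bash
python3 v.py f
```

```text
scene tamper [([0.53, 0.183, 0.022], 0.93)]
scene ball [([0.527, 0.181, 0.112], 0.83)]
scene bail [([0.523, 0.186, 0.153], 0.74)]
side tamper [([0.53, 0.176, 0.024], 0.84), ([0.529, 0.184, 0.114], 0.26)]
side ball [([0.526, 0.182, 0.112], 0.78)]
side bail [([0.516, 0.182, 0.152], 0.93)]
wrist tamper [([0.53, 0.18, 0.021], 0.76)]
wrist ball [([0.522, 0.182, 0.114], 0.84)]
wrist bail [([0.519, 0.185, 0.146], 0.95)]
```

View pics/f_w.png

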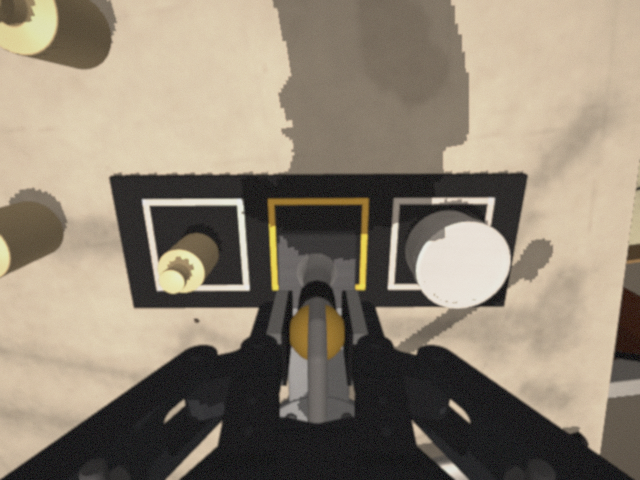

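Request:
send_rows(
  targets=[
    [-0.004, 0.0005, 0, 0, 255],
    [-0.004, 0.0005, 0, 0, 255],
    [0, 0, -0.008, 0, 255],
    [0, 0, -0.006, 0, 255],
    [0, 0, -0.003, 0, 255],
    [0, 0, -0.002, 0, 255],
    [0, 0, -0.001, 0, 255],
    [0, 0, -0.001, 0, 255],
    [0, 0, 0, 0, 255],
    [0, 0, 0, 0, 255],
  ],
)

```text
clock: 12.55
tcp_pos: [0.5202, 0.1833, 0.0814]
orientation: [0.005, 0.758, 0.653, 0.005]
wrist_force: [3.3, -5.4, 19.4]
finger_gap: 0.0223
```

```bash
python3 v.py g
```

```text
scene tamper [([0.522, 0.183, 0.005], 0.68)]
scene ball [([0.523, 0.182, 0.092], 0.82)]
scene bail [([0.525, 0.186, 0.139], 0.81), ([0.701, 0.161, -0.001], 0.41)]
side tamper [([0.522, 0.184, 0.006], 0.68), ([0.528, 0.176, 0.008], 0.59)]
side ball [([0.526, 0.182, 0.099], 0.65)]
side bail [([0.52, 0.185, 0.135], 0.64)]
wrist tamper [([0.522, 0.183, 0.006], 0.96)]
wrist ball [([0.523, 0.182, 0.095], 0.63)]
wrist bail [([0.523, 0.181, 0.133], 0.68)]
```

View pics/g_w.png

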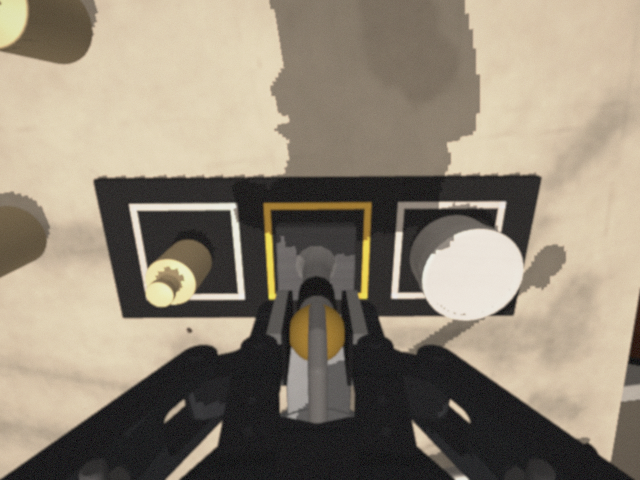

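Request:
send_rows(
  targets=[
    [0.003, 0, 0.001, 0, 255],
    [0.003, 0, 0.001, 0, 255],
    [0, 0, 0, 0, 255],
    [0, 0, 0, 0, 255],
  ],
)

```text
clock: 13.55
tcp_pos: [0.5229, 0.1831, 0.0809]
orientation: [0.003, 0.758, 0.653, 0.003]
wrist_force: [1.5, -3.7, 10.3]
finger_gap: 0.0221
```

Request:
send_rows(
  targets=[
    [0, 0, 0.001, 0, 190],
    [0, 0, 0, 0, 180],
    [0, 0, 0, 0, 160],
    [0, 0, 0, 0, 140],
    [0, 0, 0, 0, 120],
    [0, 0, 0, 0, 100],
    [0, 0, 0, 0, 100],
    [0, 0, 0, 0, 100],
  ],
)

```text
clock: 14.35
tcp_pos: [0.5193, 0.1838, 0.0792]
orientation: [-0.0, 0.757, 0.653, -0.0]
wrist_force: [-0.7, 1.1, 0.4]
finger_gap: 0.0518
```

```bash
python3 v.py i
```

```text
scene tamper [([0.523, 0.184, 0.008], 0.6), ([0.602, 0.313, 0.286], 0.52)]
scene ball [([0.526, 0.18, 0.092], 0.58)]
scene bail [([0.531, 0.181, 0.138], 0.77), ([0.537, 0.272, 0.006], 0.71)]
side tamper [([0.526, 0.176, 0.005], 0.62)]
side ball [([0.532, 0.183, 0.097], 0.89), ([0.521, 0.184, 0.007], 0.55)]
side bail [([0.525, 0.181, 0.136], 0.9)]
wrist tamper [([0.52, 0.182, 0.005], 0.62)]
wrist ball [([0.525, 0.182, 0.098], 0.89)]
wrist bail [([0.523, 0.181, 0.134], 0.56)]
```

View pics/i_w.png

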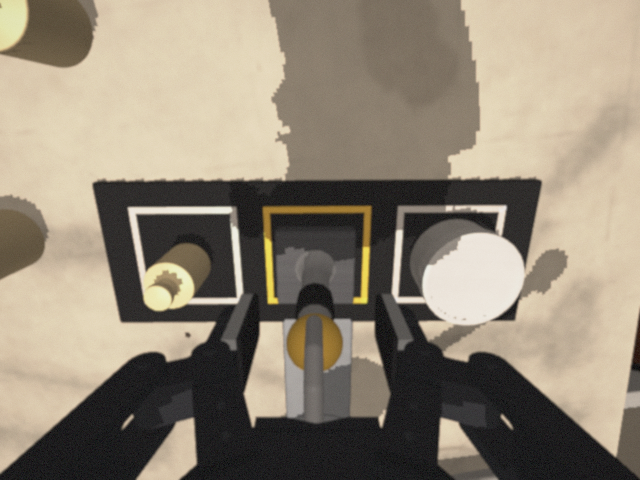

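Request:
send_rows(
  targets=[
    [0, 0, 0.02, 0, 100],
    [0, 0, 0.04, 0, 100],
    [0, 0, 0.05, 0, 100],
    [0, 0, 0.05, 0, 100],
    [0, 0, 0.05, 0, 100],
    [0, 0, 0.05, 0, 100],
    [0, 0, 0.03, 0, 0],
    [0, 0, 0, 0, 0],
    [0, 0, 0, 0, 0],
  ],
)

```text
clock: 15.85
tcp_pos: [0.5198, 0.1839, 0.3699]
orientation: [0.0, 0.757, 0.653, 0.001]
wrist_force: [-0.0, -0.1, 0.2]
finger_gap: 0.0854
```

```bash
python3 v.py j tamper ball bail hook_knob hook; python3 - <<'E'
from h import *
np.set_printoptions(precision=4,suppress=True)
print(monitor.get_state()['tcp_pos'])
for c in ['scene','side']:
    r=eyes.read_camera(c); P=cloud(r)
    m=(P[...,2]>.1)&(P[...,2]<.45)&(P[...,1]>.25)&(P[...,0]>.5)&(np.hypot(P[...,0]-.60,P[...,1]-.31)>.04)&(P[...,1]<.7)&(P[...,0]<1)
    q=P[m]; 
    for z in np.arange(.1,.45,.05):
        s=q[(q[:,2]>=z)&(q[:,2]<z+.05)]
        if len(s): print(c,round(z,2),len(s),s.min(0),s.max(0))
E
```

```text
scene tamper [([0.522, 0.184, 0.003], 0.98), ([0.527, 0.182, 0.093], 0.38)]
scene ball [([0.527, 0.182, 0.096], 0.73), ([0.603, 0.313, 0.287], 0.32)]
scene bail [([0.531, 0.18, 0.139], 0.56)]
scene hook_knob [([0.599, 0.312, 0.288], 0.92)]
scene hook [([0.608, 0.31, 0.211], 0.97)]
side tamper [([0.528, 0.177, 0.005], 0.71), ([0.526, 0.184, 0.097], 0.33)]
side ball [([0.529, 0.181, 0.101], 0.66)]
side bail [([0.525, 0.18, 0.134], 0.56)]
side hook_knob [([0.607, 0.309, 0.287], 0.82), ([0.527, 0.173, 0.007], 0.42)]
side hook [([0.607, 0.312, 0.21], 0.92)]
wrist tamper [([0.521, 0.18, 0.004], 0.85)]
wrist ball [([0.524, 0.182, 0.098], 0.69)]
wrist bail [([0.525, 0.183, 0.132], 0.91)]
wrist hook_knob []
wrist hook [([0.607, 0.312, 0.215], 0.73)]
[0.5194 0.1838 0.3694]
scene 0.1 3458 [0.5099 0.2502 0.1   ] [0.9347 0.5565 0.15  ]
scene 0.15 2807 [0.5  0.25 0.15] [0.9345 0.5566 0.2   ]
scene 0.2 2329 [0.5002 0.25   0.2   ] [0.9342 0.5714 0.25  ]
scene 0.25 1965 [0.6181 0.2501 0.25  ] [0.9343 0.3791 0.3   ]
scene 0.3 1622 [0.9229 0.2501 0.3   ] [0.9346 0.3571 0.35  ]
scene 0.35 1389 [0.9251 0.25   0.3501] [0.9349 0.3342 0.3999]
scene 0.4 1233 [0.5142 0.25   0.4001] [0.934  0.3115 0.45  ]
side 0.1 2559 [0.801  0.2501 0.1   ] [0.9354 0.3765 0.15  ]
side 0.15 1803 [0.8149 0.2502 0.1501] [0.9354 0.3545 0.1999]
side 0.2 1346 [0.6025 0.25   0.2   ] [0.936  0.5715 0.25  ]
side 0.25 991 [0.6201 0.2501 0.25  ] [0.9344 0.3122 0.3   ]
side 0.3 635 [0.5161 0.2501 0.3   ] [0.9343 0.5993 0.3498]
side 0.35 196 [0.9266 0.25   0.3501] [0.9335 0.2717 0.3988]
side 0.4 261 [0.5153 0.2501 0.4277] [0.5422 0.26   0.4499]
```

View pics/j.png

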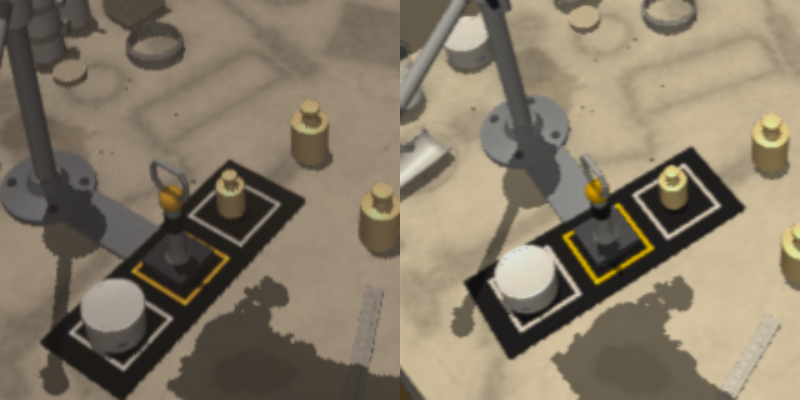

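View pics/j_w.png

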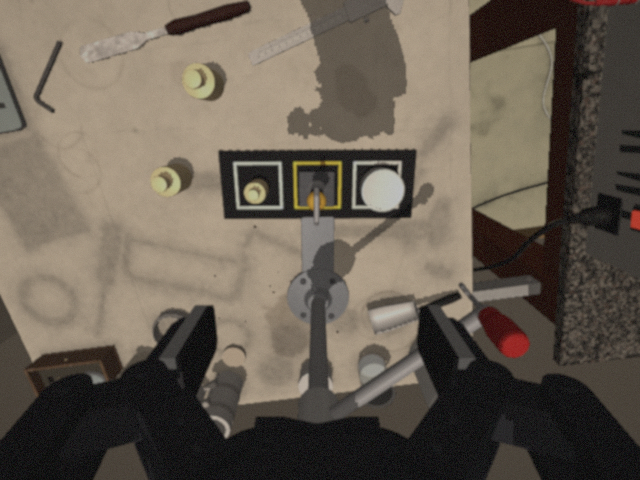

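```bash
python3 - <<'E'
from h import *
np.set_printoptions(precision=4,suppress=True)
for c,pts in [('scene',[(88,280),(75,250),(84,212),(130,272),(133,265)]),('side',[(68,355),(55,320),(48,278),(153,295),(153,300)])]:
    r=eyes.read_camera(c)
    for p in pts: print(c,p,world(r,*p))
r=wrist('w7');P=cloud(r)
hsv=cv2.cvtColor(r['img'],cv2.COLOR_RGB2HSV)
red=(hsv[...,1]>180)&((hsv[...,0]<6)|(hsv[...,0]>174))&(P[...,2]>.24)&(np.hypot(P[...,0]-.6,P[...,1]-.31)<.06); q=P[red]; print('red',q.mean(0),q.max(0),q.min(0)); t=q[q[:,2]>.296]; print(len(t),t.mean(0))
for p in [(318,200),(318,220),(318,330)]: print(world(r,*p))
E
```

```text
scene (88, 280) [0.8034 0.3337 0.1067]
scene (75, 250) [0.8267 0.3255 0.1655]
scene (84, 212) [0.9287 0.2619 0.1465]
scene (130, 272) [0.5933 0.3113 0.2946]
scene (133, 265) [0.5953 0.3032 0.3014]
side (68, 355) [0.8055 0.3428 0.0992]
side (55, 320) [0.8185 0.3331 0.1656]
side (48, 278) [0.8535 0.2974 0.2132]
side (153, 295) [0.5951 0.3187 0.2997]
side (153, 300) [0.5985 0.318  0.2887]
red [0.5999 0.3068 0.2953] [0.6124 0.3191 0.3051] [0.5929 0.2981 0.2635]
648 [0.6016 0.3079 0.3023]
[0.5176 0.1848 0.1383]
[0.5406 0.1815 0.1355]
[0.6886 0.1597 0.1219]
```

Request:
send_rows(
  targets=[
    [0.02, 0.03, 0, 0, 0],
    [0.02, 0.03, 0, 0, 0],
    [0.02, 0.03, 0, 0, 0],
    [0.02, 0.03, 0, 0, 0],
    [0.003, 0.006, 0, 0, 0],
    [0, 0, -0.02, 0, 0],
    [0, 0, 0, 0, 0],
    [0, 0, 0, 0, 0],
  ],
)

```text
clock: 17.8
tcp_pos: [0.6017, 0.3092, 0.3495]
orientation: [-0.0, 0.757, 0.653, -0.001]
wrist_force: [0.6, -0.5, 0.0]
finger_gap: 0.0854
```

```bash
cat > k.py <<'E'
from h import *
np.set_printoptions(precision=4,suppress=True)
r=wrist('k%d'%int(monitor.get_state()['clock']*100)); T=tool();P=cloud(r)
hsv=cv2.cvtColor(r['img'],cv2.COLOR_RGB2HSV)
g=(T@np.array([0,0,-.019,1]))[:3]; print('grasp',g)
red=(hsv[...,1]>150)&((hsv[...,0]<6)|(hsv[...,0]>174))&(P[...,2]>.15)&(np.hypot(P[...,0]-.6,P[...,1]-.31)<.06); q=P[red]; print('red',q.mean(0),q.max(0),q.min(0)); t=q[q[:,2]>q[:,2].max()-.005]; print(len(t),t.mean(0))
cv2.imwrite('pics/k.png',cv2.cvtColor(r['img'],cv2.COLOR_RGB2BGR))
print([(np.round(d['xyz'],3).tolist(),round(d['conf'],2)) for d in eyes.tip_of('hook_knob','wrist')][:2])
E
python3 k.py
```

```text
grasp [0.602  0.3092 0.3695]
red [0.6005 0.3104 0.2992] [0.6133 0.3372 0.4381] [0.5793 0.267  0.2662]
3 [0.5864 0.3136 0.4375]
[([0.606, 0.308, 0.288], 0.68)]
```

View pics/k.png

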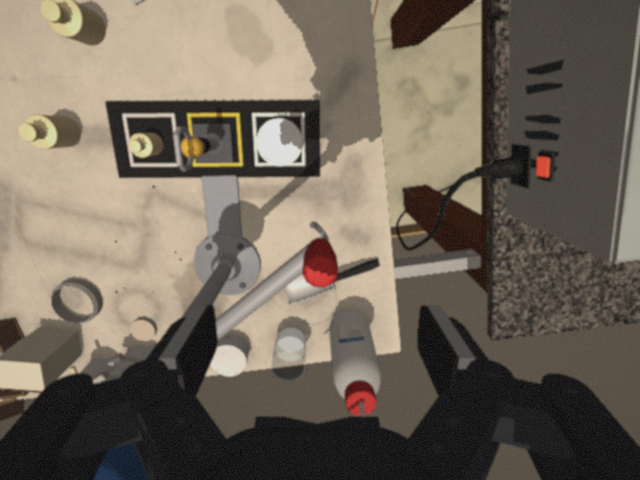

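Request:
send_rows(
  targets=[
    [0, 0.001, -0.03, 0, 0],
    [0, 0, -0.03, 0, 0],
    [0, 0, -0.013, 0, 0],
    [0, 0, -0.004, 0, 0],
    [0, 0, 0, 0, 0],
    [0, 0, 0, 0, 0],
  ],
)

```text
clock: 18.5
tcp_pos: [0.603, 0.3108, 0.2743]
orientation: [0.0, 0.757, 0.653, 0.001]
wrist_force: [-0.0, 0.4, -0.3]
finger_gap: 0.0855
```

```bash
python3 k.py
```

```text
grasp [0.603  0.3109 0.2933]
red [0.5995 0.3107 0.2957] [0.6132 0.3532 0.3178] [0.5926 0.2664 0.2628]
1 [0.6047 0.3532 0.3178]
[]
```

View pics/k.png

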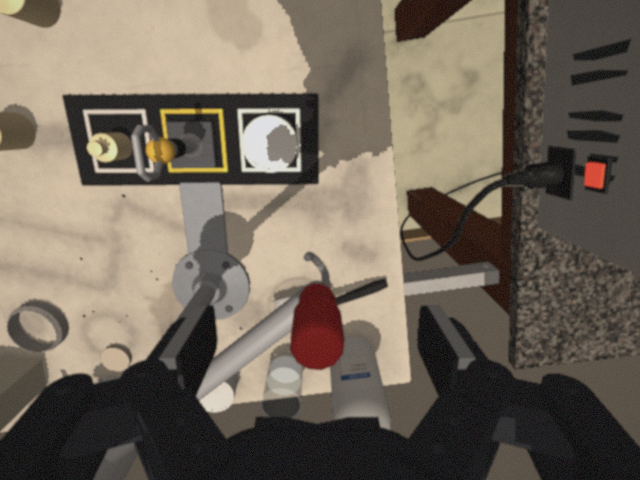

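Request:
send_rows(
  newtons=60,
  targets=[
    [0, 0, -0.002, 0, 150],
    [0, 0, 0, 0, 220],
    [0, 0, 0, 0, 255],
    [0, 0, 0, 0, 255],
    [0, 0, 0, 0, 255],
    [0, 0, 0, 0, 255],
    [0, 0, 0, 0, 255],
  ],
)

```text
clock: 19.3
tcp_pos: [0.6024, 0.3109, 0.2705]
orientation: [0.0, 0.757, 0.653, 0.0]
wrist_force: [0.4, 0.7, 1.4]
finger_gap: 0.0204
```

Request:
send_rows(
  targets=[
    [0, 0, -0.005, 0, 255],
    [0, 0, -0.01, 0, 255],
    [0, 0, -0.01, 0, 255],
    [0, 0, -0.01, 0, 255],
    [0, 0, -0.01, 0, 255],
    [0, 0, -0.01, 0, 255],
    [0, 0, -0.01, 0, 255],
    [0, 0, -0.01, 0, 255],
    [0, 0, -0.01, 0, 255],
    [0, 0, -0.005, 0, 255],
    [0, 0, 0, 0, 255],
    [0, 0, 0, 0, 255],
  ],
)

```text
clock: 20.5
tcp_pos: [0.6028, 0.3112, 0.1817]
orientation: [0.0, 0.757, 0.653, 0.001]
wrist_force: [-0.6, 1.7, 7.4]
finger_gap: 0.0204
```

```bash
python3 v.py m tamper bail hook hook_knob; python3 k.py; python3 -c "
from h import *
print(monitor.get_state())"
```

```text
scene tamper [([0.524, 0.184, 0.003], 0.84)]
scene bail [([0.528, 0.181, 0.143], 0.83), ([0.531, 0.182, 0.094], 0.3)]
scene hook [([0.607, 0.31, 0.126], 0.75)]
scene hook_knob [([0.602, 0.314, 0.197], 0.59)]
side tamper [([0.526, 0.177, 0.008], 0.96)]
side bail [([0.526, 0.181, 0.135], 0.6)]
side hook [([0.606, 0.312, 0.122], 0.89), ([0.539, 0.268, 0.007], 0.27)]
side hook_knob [([0.609, 0.311, 0.198], 0.79)]
wrist tamper [([0.522, 0.183, 0.006], 0.95)]
wrist bail [([0.525, 0.181, 0.135], 0.88), ([0.528, 0.181, 0.098], 0.6)]
wrist hook [([0.607, 0.313, 0.125], 0.81), ([0.523, 0.184, 0.006], 0.33)]
wrist hook_knob [([0.607, 0.311, 0.196], 0.67)]
grasp [0.6029 0.3112 0.201 ]
red [0.5999 0.3109 0.207 ] [0.6137 0.321  0.2168] [0.5934 0.2999 0.174 ]
2000 [0.6028 0.3105 0.2145]
[([0.608, 0.309, 0.197], 0.66), ([0.536, 0.269, 0.006], 0.5)]
{'clock': 21.35, 'joint_pos': array([3.58160634e-01, 5.32482994e-01, 2.58541247e-01, 1.29406242e+00,
       3.52229964e-04, 5.05554545e-01]), 'qvel': array([-0.00108912, -0.00054951, -0.00159628, -0.00063231, -0.00051197,
        0.00108045]), 'tau': array([ -0.55578349, -55.38013458,  27.54296243,  -0.37576801,
        -0.18847429,  -0.07144741]), 'tcp_pos': array([0.60289714, 0.31120043, 0.18196044]), 'orientation': array([3.18129583e-04, 7.57250964e-01, 6.53122498e-01, 1.37070882e-03]), 'wrist_force': array([-2.31868885,  0.19743196,  7.0039007 ]), 'ft_torque': array([ 0.0200491 ,  0.26113173, -0.06056916]), 'finger_gap': 0.020300535342671153}
```

View pics/m_scene.png

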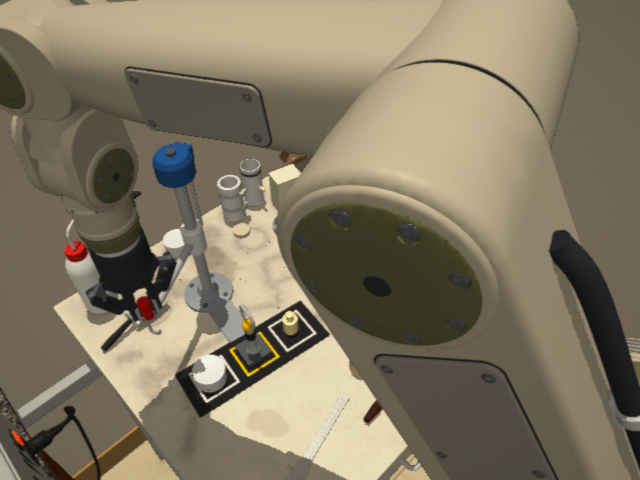

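```bash
python3 - <<'E'
import numpy as np
np.set_printoptions(precision=4,suppress=True)
post=np.array([.6995,.1556]); a=np.radians(-8.5); sx=np.array([np.cos(a),np.sin(a)]); sy=np.array([-sx[1],sx[0]])
k=np.array([.6029,.3112])
angs=np.linspace(49.6,9,13); rs=np.linspace(.1831,.181,13)
p=[post+r*(-np.cos(np.radians(t))*sx+np.sin(np.radians(t))*sy) for t,r in zip(angs,rs)]
print(p[0],p[-1]); print(np.round(np.diff(p,axis=0),4).tolist())
E
```

```text
[0.6027 0.311 ] [0.5269 0.21  ]
[[-0.0089, -0.0061], [-0.0085, -0.0066], [-0.0081, -0.0071], [-0.0077, -0.0076], [-0.0072, -0.008], [-0.0067, -0.0084], [-0.0062, -0.0088], [-0.0057, -0.0091], [-0.0051, -0.0094], [-0.0045, -0.0097], [-0.0039, -0.0099], [-0.0033, -0.0102]]
```

Request:
send_rows(
  targets=[
    [0, 0, -0.004, 0, 255],
    [0, 0, -0.004, 0, 255],
    [0, 0, 0, 0, 255],
  ],
)

```text
clock: 21.65
tcp_pos: [0.6029, 0.3112, 0.1736]
orientation: [0.0, 0.757, 0.653, 0.001]
wrist_force: [-1.2, 0.5, 6.9]
finger_gap: 0.02
```

Request:
send_rows(
  targets=[
    [-0.0089, -0.0061, 0, 0, 255],
    [-0.0085, -0.0066, 0, 0, 255],
    [-0.0081, -0.0071, 0, 0, 255],
    [-0.0077, -0.0076, 0, 0, 255],
    [-0.0072, -0.008, 0, 0, 255],
    [-0.0067, -0.0084, 0, 0, 255],
    [-0.0062, -0.0088, 0, 0, 255],
    [-0.0057, -0.0091, 0, 0, 255],
    [-0.0051, -0.0094, 0, 0, 255],
    [-0.0045, -0.0097, 0, 0, 255],
    [-0.0039, -0.0099, 0, 0, 255],
    [0, 0, 0, 0, 255],
  ],
)

```text
clock: 22.85
tcp_pos: [0.5277, 0.2211, 0.1733]
orientation: [-0.002, 0.757, 0.654, 0.0]
wrist_force: [-6.6, 4.9, 7.2]
finger_gap: 0.0203
```

Request:
send_rows(
  targets=[
    [0, 0, 0, 0, 255],
    [0, 0, 0, 0, 255],
  ],
)

```text
clock: 23.05
tcp_pos: [0.5279, 0.2216, 0.1732]
orientation: [-0.002, 0.756, 0.654, 0.0]
wrist_force: [-5.8, 5.0, 7.8]
finger_gap: 0.0204
```

```bash
python3 v.py n tamper bail hook hook_knob; python3 -c "
from h import *
import cv2
a=cv2.imread('pics/n_side.png'); cv2.imwrite('pics/n2.png',cv2.resize(a[280:430,190:340],(600,600)))
a=cv2.imread('pics/n_scene.png'); cv2.imwrite('pics/n3.png',cv2.resize(a[260:410,170:320],(600,600)))
print(monitor.get_state()['tcp_pos'])"
```

```text
scene tamper [([0.524, 0.182, 0.007], 0.76)]
scene bail [([0.528, 0.181, 0.142], 0.97)]
scene hook [([0.534, 0.22, 0.116], 0.69)]
scene hook_knob [([0.529, 0.222, 0.19], 0.75)]
side tamper [([0.528, 0.176, 0.006], 0.89), ([0.53, 0.22, 0.116], 0.56)]
side bail [([0.526, 0.181, 0.134], 0.78)]
side hook [([0.533, 0.222, 0.116], 0.71)]
side hook_knob [([0.531, 0.221, 0.191], 0.61)]
wrist tamper [([0.526, 0.182, 0.003], 0.8)]
wrist bail [([0.524, 0.183, 0.136], 0.96)]
wrist hook [([0.534, 0.219, 0.115], 0.92)]
wrist hook_knob [([0.53, 0.221, 0.193], 0.77)]
[0.52788904 0.22165446 0.17302639]
```

View pics/n2.png

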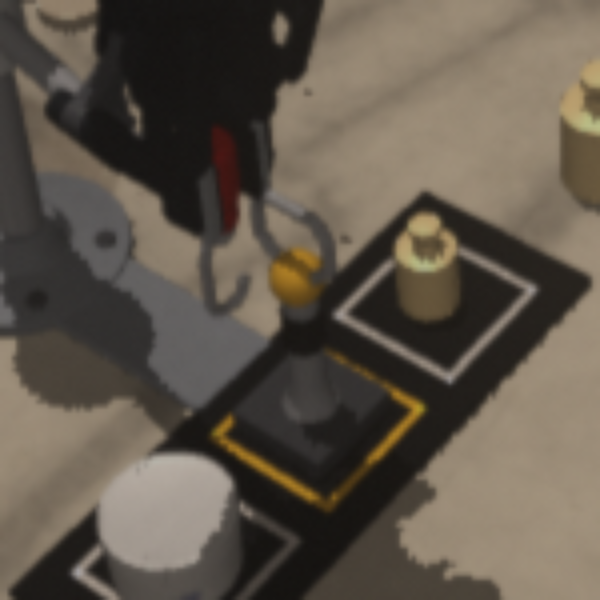

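View pics/n3.png

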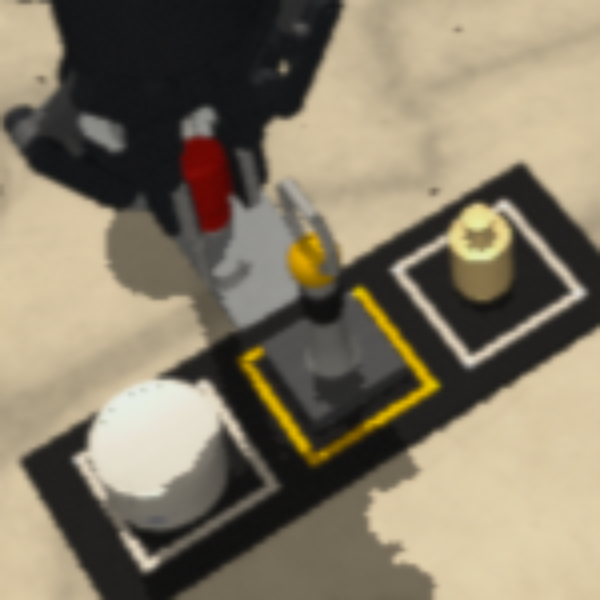

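View pics/n_w.png

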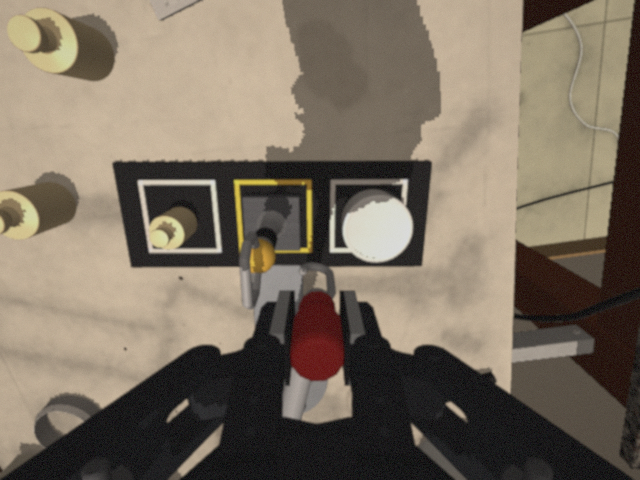

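Request:
send_rows(
  targets=[
    [-0.004, -0.005, 0, 0, 255],
    [-0.0025, -0.005, 0, 0, 255],
    [-0.0015, -0.005, 0, 0, 255],
    [-0.0015, -0.005, 0, 0, 255],
    [-0.001, -0.005, 0, 0, 255],
    [-0.001, -0.004, 0, 0, 255],
    [0, 0, 0, 0, 255],
    [0, 0, 0, 0, 255],
  ],
)

```text
clock: 24.6
tcp_pos: [0.5189, 0.1923, 0.1739]
orientation: [-0.0, 0.757, 0.654, 0.002]
wrist_force: [-1.7, 4.1, 7.6]
finger_gap: 0.0201
```

```bash
cat > z.py <<'E'
from h import *
import sys,subprocess
n=sys.argv[1]
print(subprocess.run(['python3','v.py',n,'tamper','bail','hook'],capture_output=True,text=True).stdout)
a=cv2.imread(f'pics/{n}_side.png')[300:400,210:310]; b=cv2.imread(f'pics/{n}_scene.png')[280:380,190:290]
cv2.imwrite(f'pics/{n}z.png',np.hstack([cv2.resize(x,(400,400),interpolation=2) for x in (a,b)]))
s=monitor.get_state(); print(s['tcp_pos'],s['wrist_force'])
E
python3 z.py o
```

```text
scene tamper [([0.522, 0.181, 0.004], 0.84)]
scene bail [([0.526, 0.177, 0.093], 0.48)]
scene hook [([0.526, 0.191, 0.116], 0.68)]
side tamper [([0.526, 0.178, 0.008], 0.6)]
side bail [([0.526, 0.184, 0.134], 0.71)]
side hook [([0.525, 0.192, 0.116], 0.9)]
wrist tamper [([0.524, 0.184, 0.006], 0.93)]
wrist bail [([0.524, 0.181, 0.134], 0.85)]
wrist hook [([0.526, 0.194, 0.118], 0.82)]

this script no longer has the robotException ignored in: <_io.TextIOWrapper mode='rw' encoding='UTF-8'>
Traceback (most recent call last):
BrokenPipeError: [Errno 32] Broken pipe
```

View pics/oz.png

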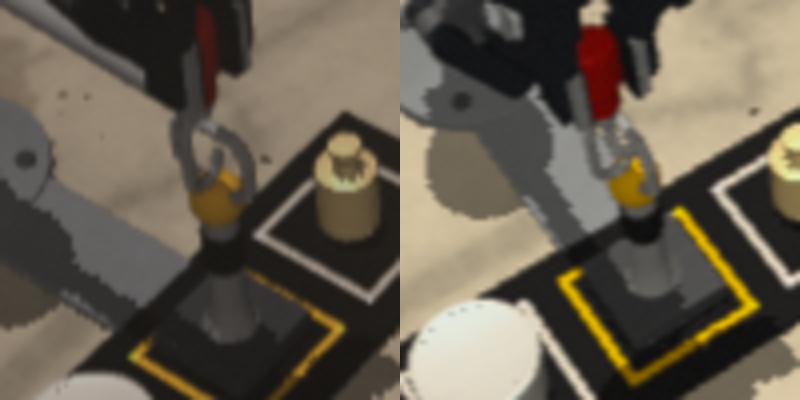

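View pics/o_w.png

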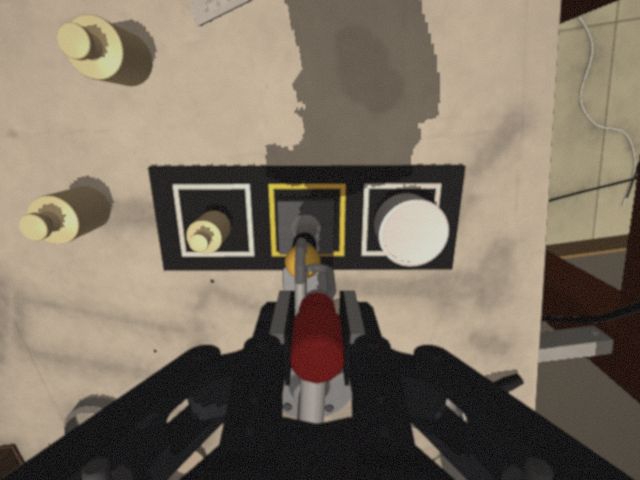

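Request:
send_rows(
  targets=[
    [-0.001, -0.003, 0, 0, 255],
    [-0.0005, -0.003, 0, 0, 255],
    [-0.0005, -0.003, 0, 0, 255],
    [0, -0.0015, 0, 0, 255],
    [0, 0, 0, 0, 255],
    [0, 0, 0, 0, 255],
  ],
)

```text
clock: 25.8
tcp_pos: [0.5167, 0.182, 0.1738]
orientation: [-0.0, 0.756, 0.654, 0.002]
wrist_force: [-3.3, 3.7, 8.7]
finger_gap: 0.0202
```

```bash
sed -i 's/^from h import \*/import cv2, numpy as np/; s/^s=monitor.*//' z.py; python3 z.py p
```

```text
scene tamper [([0.524, 0.184, 0.004], 0.7)]
scene bail [([0.53, 0.182, 0.139], 0.81)]
scene hook [([0.52, 0.18, 0.116], 0.93)]
side tamper []
side bail [([0.526, 0.184, 0.137], 0.64)]
side hook [([0.523, 0.184, 0.117], 0.56)]
wrist tamper [([0.54, 0.271, 0.006], 0.3)]
wrist bail [([0.525, 0.183, 0.131], 0.63)]
wrist hook [([0.522, 0.182, 0.116], 0.6), ([0.527, 0.179, 0.191], 0.4)]
```

View pics/pz.png

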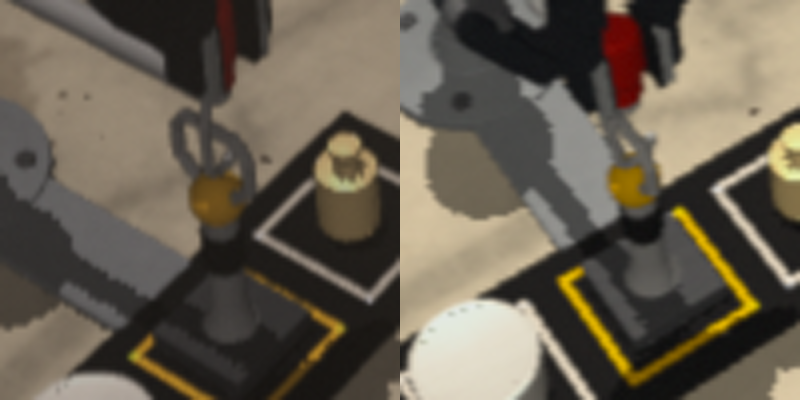

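View pics/p_w.png

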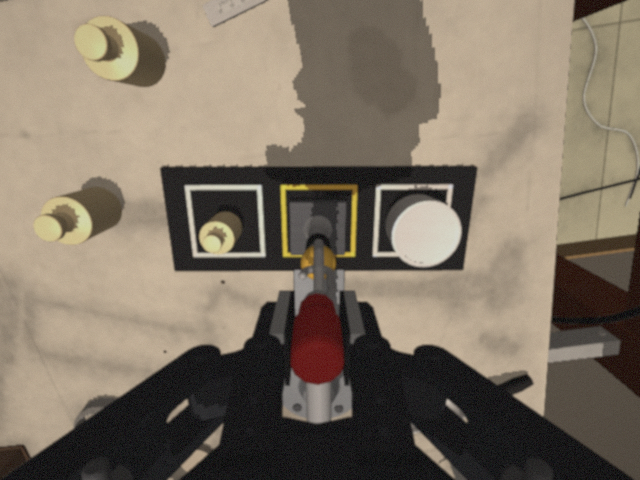

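Request:
send_rows(
  targets=[
    [0, 0, 0.003, 0, 255],
    [0, 0, 0.003, 0, 255],
    [0, 0, 0.003, 0, 255],
    [0, 0, 0.003, 0, 255],
    [0, 0, 0.003, 0, 255],
    [0, 0, 0, 0, 255],
    [0, 0, 0, 0, 255],
  ],
)

```text
clock: 27.1
tcp_pos: [0.5167, 0.1821, 0.1888]
orientation: [-0.0, 0.756, 0.654, 0.002]
wrist_force: [-1.8, 3.8, 7.1]
finger_gap: 0.0201
```

```bash
python3 z.py q
```

```text
scene tamper [([0.523, 0.179, 0.13], 0.19)]
scene bail [([0.529, 0.18, 0.14], 0.98)]
scene hook [([0.521, 0.183, 0.13], 0.82)]
side tamper [([0.529, 0.177, 0.007], 0.71)]
side bail [([0.524, 0.182, 0.139], 0.82)]
side hook [([0.522, 0.186, 0.131], 0.69)]
wrist tamper [([0.523, 0.183, 0.003], 0.81)]
wrist bail [([0.524, 0.184, 0.134], 0.67)]
wrist hook [([0.52, 0.182, 0.131], 0.69)]
```

View pics/qz.png

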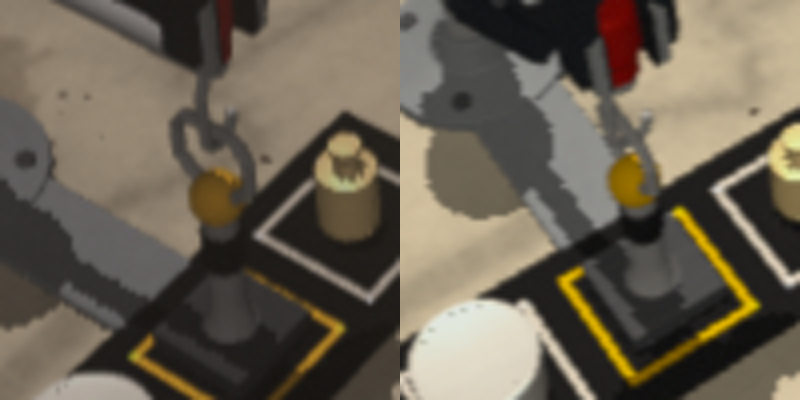

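Request:
send_rows(
  targets=[
    [0, 0, 0.002, 0, 255],
    [0, 0, 0.002, 0, 255],
    [0, 0, 0.003, 0, 255],
    [0, 0, 0.004, 0, 255],
    [0, 0, 0.005, 0, 255],
    [0, 0, 0.006, 0, 255],
    [0, 0, 0.006, 0, 255],
    [0, 0, 0.006, 0, 255],
    [0, 0, 0.006, 0, 255],
    [0, 0, 0.005, 0, 255],
    [0, 0, 0.003, 0, 255],
    [0, 0, 0, 0, 255],
  ],
)

```text
clock: 28.9
tcp_pos: [0.5164, 0.1807, 0.236]
orientation: [0.0, 0.757, 0.653, 0.0]
wrist_force: [-0.4, 3.0, 2.7]
finger_gap: 0.02
```

```bash
python3 z.py r
```

```text
scene tamper [([0.521, 0.183, 0.178], 0.62), ([0.518, 0.186, 0.054], 0.58)]
scene bail [([0.53, 0.182, 0.186], 0.83), ([0.518, 0.183, 0.254], 0.42)]
scene hook [([0.523, 0.182, 0.18], 0.83)]
side tamper [([0.522, 0.177, 0.054], 0.97)]
side bail [([0.526, 0.181, 0.18], 0.88)]
side hook []
wrist tamper [([0.518, 0.182, 0.049], 0.67)]
wrist bail [([0.525, 0.182, 0.181], 0.9)]
wrist hook [([0.521, 0.183, 0.176], 0.9)]
```

View pics/r_side.png

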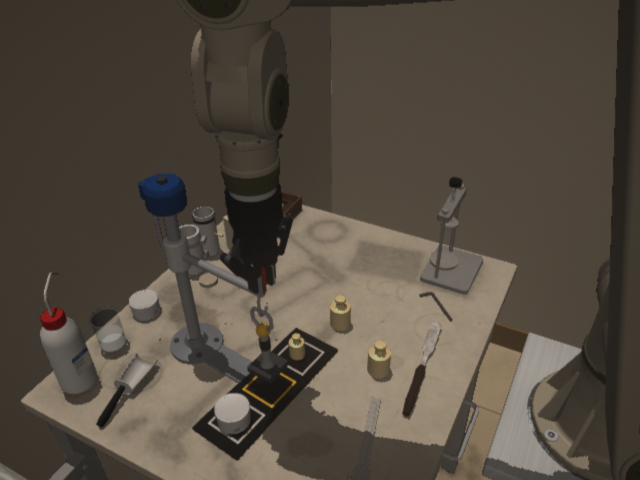

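Request:
send_rows(
  targets=[
    [0, 0, 0.003, 0, 255],
    [0, 0, 0.005, 0, 255],
    [0, 0, 0.006, 0, 255],
    [0, 0, 0.006, 0, 255],
    [0, 0, 0.005, 0, 255],
    [0, 0, 0.004, 0, 255],
    [0, 0, 0.002, 0, 255],
    [0, 0, 0.001, 0, 255],
    [0, 0.0005, 0, 0, 255],
    [0, 0, 0, 0, 255],
    [0, 0, 0, 0, 255],
  ],
)

```text
clock: 30.6
tcp_pos: [0.5164, 0.1811, 0.2672]
orientation: [-0.0, 0.757, 0.653, 0.0]
wrist_force: [0.8, 3.8, 2.3]
finger_gap: 0.0202
```

Request:
send_rows(
  targets=[
    [0, 0.001, 0.001, 0, 255],
    [0, 0.001, 0.001, 0, 255],
    [0, 0, 0.001, 0, 255],
    [0, 0, 0, 0, 255],
    [0, 0, 0, 0, 255],
  ],
)

```text
clock: 31.1
tcp_pos: [0.5166, 0.1829, 0.2702]
orientation: [0.0, 0.757, 0.653, 0.0]
wrist_force: [2.5, 2.0, -0.4]
finger_gap: 0.0201
```

Request:
send_rows(
  targets=[
    [0, 0, 0, 0, 190],
    [0, 0, 0, 0, 180],
    [0, 0, 0, 0, 160],
    [0, 0, 0, 0, 130],
    [0, 0, 0, 0, 100],
    [0, 0, 0, 0, 60],
    [0, 0, 0, 0, 30],
    [0, 0, 0, 0, 0],
    [0, 0, 0, 0, 0],
    [0, 0, 0, 0, 0],
  ],
)

```text
clock: 32.1
tcp_pos: [0.5163, 0.1831, 0.2703]
orientation: [-0.0, 0.757, 0.653, 0.0]
wrist_force: [-0.2, 0.3, 0.9]
finger_gap: 0.0854
```

```bash
python3 z.py s; python3 k.py
```

```text
scene tamper [([0.516, 0.187, 0.084], 0.94)]
scene bail [([0.532, 0.183, 0.219], 0.78)]
scene hook [([0.524, 0.182, 0.212], 0.58)]
side tamper [([0.524, 0.179, 0.088], 0.65)]
side bail [([0.524, 0.182, 0.216], 0.81)]
side hook [([0.523, 0.182, 0.213], 0.75)]
wrist tamper [([0.521, 0.184, 0.085], 0.83)]
wrist bail [([0.526, 0.18, 0.214], 0.8)]
wrist hook []

grasp [0.5164 0.1831 0.2893]k.py:6: RuntimeWarning: Mean of empty slice.
  red=(hsv[...,1]>150)&((hsv[...,0]<6)|(hsv[...,0]>174))&(P[...,2]>.15)&(np.hypot(P[...,0]-.6,P[...,1]-.31)<.06); q=P[red]; print('red',q.mean(0),q.max(0),q.min(0)); t=q[q[:,2]>q[:,2].max()-.005]; print(len(t),t.mean(0))
  ret = um.true_divide(
Traceback (most recent call last):
  File "k.py", line 6, in <module>
    red=(hsv[...,1]>150)&((hsv[...,0]<6)|(hsv[...,0]>174))&(P[...,2]>.15)&(np.hypot(P[...,0]-.6,P[...,1]-.31)<.06); q=P[red]; print('red',q.mean(0),q.max(0),q.min(0)); t=q[q[:,2]>q[:,2].max()-.005]; print(len(t),t.mean(0))
                                                                                                                                                    ~~~~~^^^
ValueError: zero-size array to reduction operation maximum which has no identity
```

View pics/s_w.png

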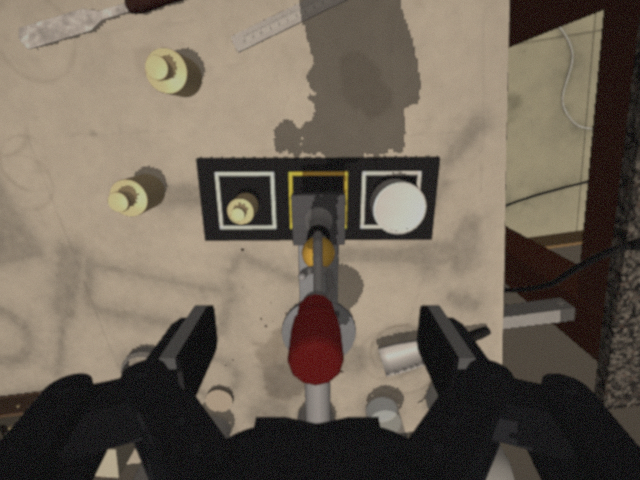

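Released; the tamper hangs. Raise the hand straight up clear of the knob.

Request:
send_rows(
  targets=[
    [0, 0, 0.01, 0, 0],
    [0, 0, 0.03, 0, 0],
    [0, 0, 0.04, 0, 0],
    [0, 0, 0.04, 0, 0],
    [0, 0, 0.01, 0, 0],
    [0, 0, 0, 0, 0],
    [0, 0, 0, 0, 0],
    [0, 0, 0, 0, 0],
    [0, 0, 0, 0, 0],
    [0, 0, 0, 0, 0],
    [0, 0, 0, 0, 0],
    [0, 0, 0, 0, 0],
  ],
)

```text
clock: 33.95
tcp_pos: [0.5163, 0.1831, 0.4001]
orientation: [-0.0, 0.757, 0.653, -0.0]
wrist_force: [-0.3, -0.2, 0.0]
finger_gap: 0.0856
```

```bash
python3 z.py t;sleep 1; python3 v.py u tamper bail hook brass_weight tin
```

```text
scene tamper [([0.517, 0.184, 0.086], 0.89)]
scene bail [([0.529, 0.182, 0.218], 0.88)]
scene hook [([0.523, 0.185, 0.21], 0.92), ([0.531, 0.179, 0.218], 0.65)]
side tamper [([0.523, 0.178, 0.085], 0.74)]
side bail [([0.526, 0.179, 0.219], 0.89)]
side hook [([0.522, 0.182, 0.213], 0.57), ([0.54, 0.268, 0.004], 0.49)]
wrist tamper [([0.52, 0.183, 0.084], 0.65)]
wrist bail [([0.527, 0.185, 0.212], 0.8)]
wrist hook [([0.522, 0.183, 0.214], 0.92)]

scene tamper []
scene bail [([0.532, 0.183, 0.218], 0.56)]
scene hook [([0.536, 0.274, 0.008], 0.74), ([0.525, 0.182, 0.212], 0.67)]
scene brass_weight [([0.367, 0.056, -0.0], 0.92), ([0.514, 0.097, 0.003], 0.61)]
scene tin [([0.538, 0.272, 0.003], 0.66), ([0.521, 0.188, 0.085], 0.4)]
side tamper [([0.522, 0.178, 0.088], 0.86)]
side bail [([0.525, 0.181, 0.216], 0.79)]
side hook [([0.523, 0.184, 0.21], 0.6)]
side brass_weight [([0.484, -0.012, 0.001], 0.88), ([0.367, 0.059, 0.001], 0.63)]
side tin [([0.539, 0.267, 0.008], 0.95)]
wrist tamper [([0.518, 0.182, 0.086], 0.62)]
wrist bail [([0.523, 0.183, 0.213], 0.93)]
wrist hook [([0.523, 0.182, 0.213], 0.75), ([0.519, 0.184, 0.086], 0.28)]
wrist brass_weight [([0.514, 0.096, 0.006], 0.93), ([0.48, -0.014, -0.003], 0.65)]
wrist tin [([0.541, 0.268, 0.007], 0.74)]
```

View pics/u_side.png

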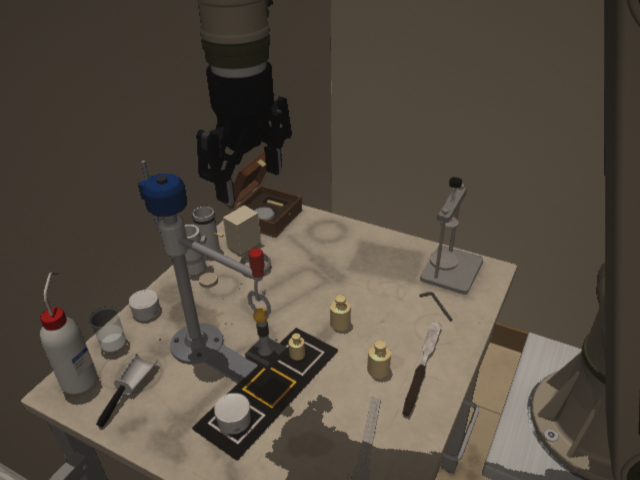

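Tamper hangs from the hook (px 262,320), foot at z≈0.086 and steady between looks; the weight (297,347) and tin (232,413) stand on their squares; the hand is clear.

```bash
python3 -c "
from workcell import ticket
print(ticket.hand_in())"
```

```text
the job is handed in; nothing more can be done
None
```

I finished the job and handed it in at about 35 s on the robot's clock, well inside the 72 s limit. The hand-in reports no verdict.

**What I did**
- I gripped the lying tamper by its ball, carried it to the yellow square and righted it by pressing it down. The first set-down was about 10 mm off towards the post, so I lifted it and set it down again. It ended about 1–2 mm from my estimate of the square's centre, upright and let go.
- I pulled the hook down about 95 mm by the red knob, swung it over and passed it under the bail from the side. I then let it rise in the grip to the top, released the knob and moved the hand 130 mm clear.

**Last checks**
- **Hang:** the hook is at a height of about 0.212 m and the bail bar at about 0.216 m. Sideways they agree to within about 5 mm.
- **Clearance and lean:** the tamper's foot is about 0.086 m above the table. It was steady between successive looks and hangs at a small lean, roughly 3–5 degrees.
- **Neighbours:** the brass weight (0.514, 0.097) and the tin (about 0.539, 0.269) stand where they were. The tin readings differ from the start by up to about 8 mm, which I put down to detector scatter. Nothing touched it.
- **Contact:** the wrist force was close to zero after release.

**Disagreements**
- The knob's path suggested the post is about 3 mm from where I had placed it. I corrected for this by measuring the hook directly against the bail.
- The networks' bail positions differ between cameras by up to about 8 mm.

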